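# Shut the drinks dispenser and take its lid off for refilling

## Robot

A 6-joint arm with a two-finger parallel gripper is mounted at the origin on the work surface. World frame = base frame: x ahead of the robot, y to its left, z up, the work surface at z = 0. Lengths are in m, angles in rad, forces in N, time in s.
With the tool pointing down it reaches from about 0.375 to 0.975 m from the base axis. Payload 3.8 kg.
Tool frame: the origin (TCP) lies midway between the tips of the shut fingers; the grasp point (between the pads) lies 19 mm behind it; z points along the fingers, y is the direction in which the jaws open and shut (so a half turn about z gives the same grasp; the last joint's range is limited). The gripper opens to 85 mm and grips with 20 to 120 N. Pads are 22 mm wide; open, the fingers measure 114 mm over their backs; the gripper's body (76 mm by 85 mm) begins 54 mm behind the grasp point. The pads swing forward as they close: fully open they stand 13 mm farther back than shut.
Start: joints at [-1.164, 0.264, 1.604, -0, 1.274, -0.037], TCP at [0.29, -0.61, 0.231] pointing down, gripper open.
Joint ranges: [-2.63, 2.63], [-0.94, 2.18], [0.31, 2.57], [-1.31, 4.45], [0, 2.66], [-2.55, 2.55]. Speed limits (rad/s): [2.57, 2.57, 3.14, 3.14, 3.14, 3.14].

## Interface

Orientations are given as a rotation vector (axis times angle).
In Python, from workcell import bot gives the robot as it stands.
- The arm moves only by the tool drive_tool, never from a script. Its argument "deltas" is a list of rows, each an object with "hand": the opening, from 0 (shut) to 1 (fully open); "offset": the shift along the world's x, y, z in cm, a list of three; "angular": the turn, a rotation vector about the world's x, y, z in degrees, a list of three. A call has 1 to 8 rows; each row is the pose to reach, as a shift and turn from the pose commanded when the call began; what a row does not reach only later rows make up. A row lasts 1/8 s, in which the tool goes at most 62.5 mm and 10.7 degrees, less where a joint would pass 70% of its speed; a pose out of reach is approached as far as the arm can. A call with a gripper value outside its range is refused whole. The fingers move at their own pace and stop on an object; "force" is the grip in N (left out, the last holds). Time passes only in rows, so rows that repeat a pose let the fingers close. It gives the time, the measured TCP pose, the force and the opening at its end, in the units of the state.
- bot.read_state(): the state, without advancing time (a new reading comes with each control period).
- bot.read_camera(name): name is "scene" or "top"; returns a dict with "frame" (384x512x3 uint8, blue, green, red), "mtx" (3x3 intrinsics, pixels), "k1" (the pictures are not rectified: a ray, as slopes to the right and down, at radius r is drawn at 1 + k1 r^2 times it, then the intrinsics apply), "R" (3x3) and "t" (3): a world point X has camera coordinates R X + t. Camera axes: x right, y down, z forward; pixel columns grow to the right and rows downward; lengths in m; the calibration is good to about 2 mm. A picture is of the moment at which its call begins. There is no depth.
- bot.finish_job(): hands the job in, once; it reports no verdict.
The state is a dict: "time": time; "q": joint angles; "joint_vel": joint speeds; "joint_torque": joint torques, N m; "tool_pos": TCP position; "tcp_rot": TCP orientation; "wrist_force": force on the tool from outside, world axes, zero at the start; "torque": the same for the moment, N m; "width": opening from 0.0 (shut) to 1.0 (fully open).
Only numpy, scipy, OpenCV 4.12 (cv2) and the standard library are available. Lean on these libraries where they do the work, as an engineer would, in place of code of your own. Each camera call takes 0.05 s, during which the arm holds its last target. There are 200 camera calls.

## Task

The drinks dispenser on the pantry counter is empty and its tap was left open. First close the tap fully by swinging its red lever crosswise to the spout, and only then lift the wooden lid off by its knob and set it down gently, knob up and flat, wholly on the round green trivet. Leave the mug, can, jar and carton where they stand.

Things in the scene. Friction and masses are not known exactly. Their poses are not given: they have to be found in the camera images.
- dispenser: Blue stoneware drinks dispenser, 122 mm diameter, on a 90 mm wooden stand; immovable. Origin: centre of its underside, z up; its front, with the brass tap, looks along its -x. Open rim 230 mm up, inner diameter 112 mm. The tap pipe, at 112 mm height, ends in an upright valve body (26 mm diameter, 120 mm in front of the axis) with a spout down to 80 mm height.
- tap (a joint): Angle of the red tap lever, rad: 0 = closed (crosswise, pointing along the dispenser's +y), 1.571 = fully open (pointing along its -x, away from it in line with the pipe). Closing turns it clockwise seen from above. Hard stops at both ends. Starts at 1.05 to 1.57. Stays where it is left; turning takes about 0.08 N m (about 2 N near the lever's end).
- tap_pivot (a point): Point on the pivot axis of the tap lever, at the lever's mid height: 120 mm in front of the dispenser's axis (its -x), 137 mm above the counter. The brass hub here is 22 mm in diameter and reaches from 9 mm below to 9 mm above this point.
- lever_tip (a point): Centre of the outer end of the red lever, 60 mm from the pivot, at its mid height. The lever is a bar 12 mm wide and 12 mm high, free to touch from 11 mm out to 60 mm from the pivot, with nothing beneath it beyond the valve body.
- lid: Loose wooden lid on the rim. Origin: centre of its underside, z up through the knob. Upwards: pale locating lip, 104 mm diameter, 0 to 8 mm, hanging loosely inside the rim; disc, 130 mm diameter, 8 to 18 mm, resting on the rim; dark upright cylindrical knob, 28 mm diameter, 18 to 54 mm. On the dispenser its origin is 222 mm above the counter. Mass 0.13 to 0.25 kg.
- trivet: Round flat green trivet, 220 mm diameter, 6 mm thick, fixed to the counter. Origin: centre of its underside.
- mug: White mug with a handle, 72 mm diameter, 85 mm high, loose, to be left alone. Origin: centre of its underside.
- can: Food can with a red label, 68 mm diameter, 100 mm high, loose, to be left alone. Origin: centre of its underside.
- jar: Amber glass jar with a yellow cap, 70 mm diameter, 110 mm high, loose, to be left alone. Origin: centre of its underside.
- carton: Cardboard carton with a green band, 50 x 70 mm, 120 mm high, loose, to be left alone. Origin: centre of its underside.
Mind the look-alikes: they are no part of the job. Of the things that look like the dispenser, the smaller one is meant. There is more than one size of the lid; the one meant has the size given above.

How it is judged:
By the outcome, as a careful person would: the job done as asked, in the order asked, and still so for the second after the job is handed in, with the robot touching nothing.
It also fails if it takes over 58 s, if anything falls off the work surface, if the arm or the gripper's body presses on something with over 40 N, if the wrist force passes 120 N, or if a joint passes its speed limit or range.

## Working session

There is one attempt and no reset: what is moved stays moved. The work goes in short steps, Python scripts to look and compute and a tool call to move; the robot and the scene stay as the last step left them, time stands still between calls to the robot, and variables do not carry over. Pictures are saved under pics/ and viewed, about 8 in all and at most 12, crops included, and the job is handed in when it is done.

Besides the shell and the picture viewer there is one more tool, called after "Call:" as name([rows], argument=value, ...), one row to a line, values as JSON. drive_tool: Moves the arm, as the interface text tells. Its arguments: {"type":"object","properties":{"deltas":{"type":"array"},"force":{"type":"number"}},"required":["deltas"]}

```bash
mkdir -p pics; ls; python3 - <<'E'
from workcell import bot
import cv2,numpy as np,pickle
d={}
for n in("scene","top"):
    c=bot.read_camera(n);d[n]=c
    cv2.imwrite(f"pics/{n}0.png",c["frame"]);print(n,c["mtx"].tolist(),c["k1"],c["R"].round(3).tolist(),c["t"])
pickle.dump(d,open("c0.pkl","wb"))
s=bot.read_state();print(s)
E
```

```text
pics
scene [[370.17130220837873, 0.0, 259.5239963909845], [0.0, 370.17130220837873, 194.83642273070365], [0.0, 0.0, 1.0]] -0.0031369740665283426 [[0.726, 0.688, 0.023], [0.38, -0.372, -0.847], [-0.574, 0.624, -0.531]] [-0.41059957 -0.07871164  1.66238589]
top [[457.8894365989355, 0.0, 250.65840313340829], [0.0, 457.8894365989355, 187.27781183965013], [0.0, 0.0, 1.0]] -0.09286598380339123 [[0.03, -1.0, 0.006], [-0.988, -0.031, -0.154], [0.155, -0.002, -0.988]] [-0.00675548  0.55590891  1.32725502]
{'time': 0.1, 'q': array([-1.16388811e+00,  2.64685646e-01,  1.60526763e+00, -3.64156284e-05,
        1.27369973e+00, -3.68879073e-02]), 'joint_vel': array([ 2.47906993e-05, -1.23129206e-03, -2.60848710e-03, -2.32977036e-04,
       -1.06756254e-03,  3.60525249e-04]), 'joint_torque': array([ 7.00312921e-04, -5.16709220e+01, -3.68589091e+01, -3.45153005e-06,
        6.31456263e-03,  3.47652211e-06]), 'tool_pos': array([ 0.28955284, -0.60899378,  0.23006494]), 'tcp_rot': array([-3.06259239e+00, -6.90978628e-01,  6.48684390e-04]), 'wrist_force': array([ 0.12275035,  0.39630564, -0.77571731]), 'torque': array([-0.02154743, -0.00094908, -0.02653476]), 'width': 1.0016257605828442}
```

View pics/scene0.png

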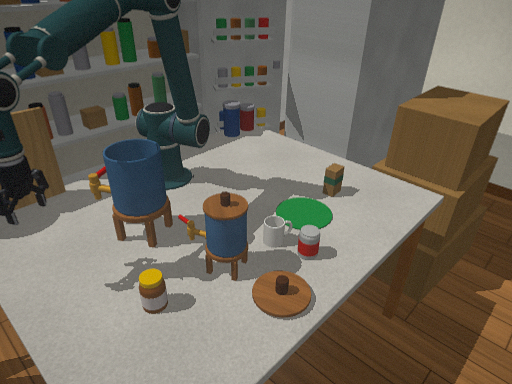

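View pics/top0.png

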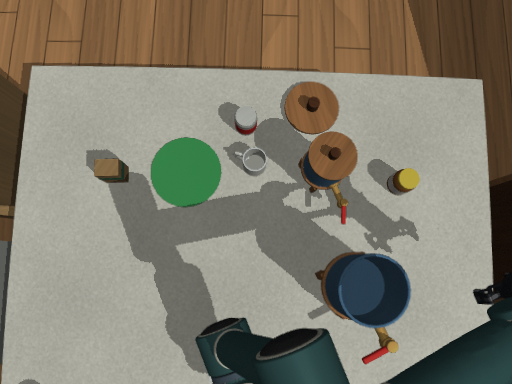

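Scene: the small dispenser with its lid is at scene (226,235), top (330,160), with its lever at scene (185,220), top (344,213). Look-alikes: a large lidless blue dispenser at scene (138,185), top (370,288), with its own lever at top (376,355), and a larger loose lid on the counter at scene (282,292), top (312,107). I choose the small dispenser, its lid and its lever. The trivet is at top (186,172).

```bash
cat >h.py <<'E'
import cv2,numpy as np,pickle
def ray(c,p):
    u=cv2.undistortPoints(np.array([[p]],float),c["mtx"],np.array([c["k1"],0,0,0.]))[0,0]
    R=np.array(c["R"]);o=-R.T@np.array(c["t"]);d=R.T@np.array([u[0],u[1],1.]);return o,d/np.linalg.norm(d)
def plane(c,p,z):
    o,d=ray(c,p);return o+d*(z-o[2])/d[2]
def tri(c1,p1,c2,p2):
    o1,d1=ray(c1,p1);o2,d2=ray(c2,p2)
    s=np.linalg.lstsq(np.c_[d1,-d2],o2-o1,rcond=None)[0]
    a,b=o1+s[0]*d1,o2+s[1]*d2;return (a+b)/2,np.linalg.norm(a-b)
def proj(c,X):
    return cv2.projectPoints(np.array([X],float),cv2.Rodrigues(np.array(c["R"]))[0],np.array(c["t"],float),c["mtx"],np.array([c["k1"],0,0,0.]))[0].ravel()
def mask(c,box,lo,hi):
    x0,y0,x1,y1=box;h=cv2.cvtColor(c["frame"],cv2.COLOR_BGR2HSV);m=np.zeros(h.shape[:2],np.uint8)
    m[y0:y1,x0:x1]=cv2.inRange(h,np.array(lo),np.array(hi))[y0:y1,x0:x1];return m
def blobs(m,amin=12):
    cs=cv2.findContours(m,cv2.RETR_EXTERNAL,cv2.CHAIN_APPROX_NONE)[0]
    return sorted([k for k in cs if cv2.contourArea(k)>=amin],key=cv2.contourArea,reverse=True)
E
python3 - <<'E'
from h import *
d=pickle.load(open("c0.pkl","rb"));T,S=d["top"],d["scene"]
a=cv2.resize(T["frame"][120:240,280:430],None,fx=3.3,fy=3.3,interpolation=cv2.INTER_CUBIC)
b=cv2.resize(S["frame"][180:280,170:260],None,fx=3.3,fy=3.96,interpolation=cv2.INTER_CUBIC)
a=a[:396];b=b[:396]
cv2.imwrite("pics/crop1.png",np.hstack([a,b]))
def info(n,m,k=3):
    for b in blobs(m)[:k]:
        e=cv2.minAreaRect(b);print(n,cv2.contourArea(b),np.round(e[0],1),np.round(e[1],1),np.round(e[2]),"box",np.round(cv2.boxPoints(e),1).tolist())
info("leverT",mask(T,(330,195,355,235),(0,150,90),(8,255,255)))
info("leverS",mask(S,(172,208,200,235),(0,150,90),(8,255,255)))
info("knobT",mask(T,(320,140,350,168),(0,0,0),(179,255,75)))
info("knobS",mask(S,(215,185,236,210),(0,0,0),(179,255,75)))
info("trivT",mask(T,(140,120,235,220),(40,120,40),(80,255,255)),1)
info("trivS",mask(S,(265,180,345,240),(40,120,40),(80,255,255)),1)
for k in blobs(mask(T,(295,125,365,192),(5,90,85),(20,255,255)))[:1]: print("discT",cv2.fitEllipse(k))
for k in blobs(mask(S,(200,185,252,222),(5,90,60),(20,255,255)))[:1]: print("discS",cv2.fitEllipse(k),cv2.boundingRect(k))
E
```

```text
leverT 46.5 [343.  214.5] [17.  4.] 90.0 box [[341.0, 206.0], [345.0, 206.0], [345.0, 223.0], [341.0, 223.0]]
leverS 28.0 [182.7 218.5] [10.5  3.9] 34.0 box [[177.1999969482422, 217.1999969482422], [179.39999389648438, 213.89999389648438], [188.1999969482422, 219.8000030517578], [186.0, 223.0]]
knobT 99.0 [333.5 153.5] [ 9.9 12.7] 45.0 box [[325.5, 154.5], [334.5, 145.5], [341.5, 152.5], [332.5, 161.5]]
knobS 71.0 [225.  199.5] [13.  8.] 90.0 box [[221.0, 193.0], [229.0, 193.0], [229.0, 206.0], [221.0, 206.0]]
trivT 3647.5 [185.8 171.8] [67.2 69.3] 45.0 box [[137.5, 172.5], [186.5, 123.5], [234.0, 171.0], [185.0, 220.0]]
trivS 1186.0 [303.5 213. ] [30. 55.] 90.0 box [[276.0, 198.0], [331.0, 198.0], [331.0, 228.0], [276.0, 228.0]]
discT ((332.6363220214844, 157.46478271484375), (46.09466552734375, 54.892051696777344), 170.0394287109375)
discS ((224.9496307373047, 205.99256896972656), (26.198959350585938, 44.89668273925781), 87.51343536376953) (203, 192, 45, 28)
```

View pics/crop1.png

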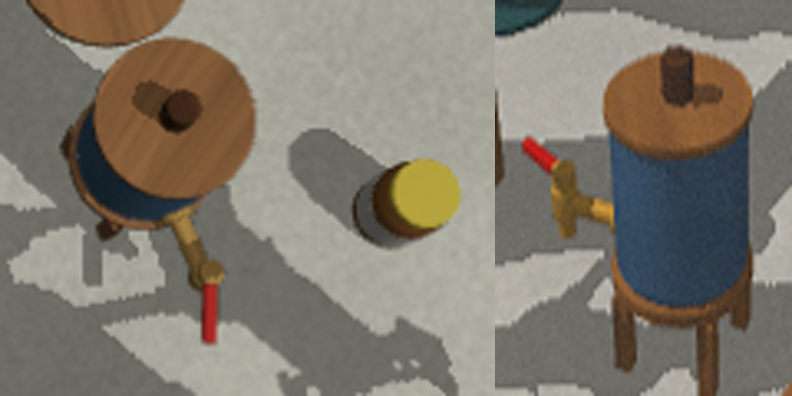

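The crop shows the small dispenser with the lid on it. In the top view the knob's top is at (335.2,152.7), the hub at (343.9,201.2) and the lever end at (343.3,223.6). In the scene view the knob's top is at (225.2,192.9), the hub at (191.2,222.9) and the lever end at (179.7,216.4).

```bash
python3 - <<'E'
from h import *
d=pickle.load(open("c0.pkl","rb"));T,S=d["top"],d["scene"]
r=lambda x:np.round(x,4)
P={}
for n,a,b,z in[("knobtop",(335.2,152.7),(225.2,192.9),.276),("disc",(333,157.8),(225,206),.24),("hub",(343.9,201.2),(191.2,222.9),.146),("tip",(343.3,222.8),(179.7,216.8),.14),("trivet",(185.8,171.8),(303.5,213),.006)]:
    p,g=tri(T,a,S,b);P[n]=plane(T,a,z);print(n,"tri",r(p),"gap",r(g),"T@z",r(P[n]),"S@z",r(plane(S,b,z)))
# trivet diameter, disc diameter in world
k=blobs(mask(T,(140,120,235,220),(40,120,40),(80,255,255)))[0].reshape(-1,2)
w=np.array([plane(T,q,.006)[:2] for q in k]);print("trivet circle",cv2.minEnclosingCircle(w.astype(np.float32)))
k=blobs(mask(T,(295,125,365,192),(5,90,85),(20,255,255)))[0].reshape(-1,2)
w=np.array([plane(T,q,.24)[:2] for q in k]);print("disc circle",cv2.minEnclosingCircle(w.astype(np.float32)))
c=P["knobtop"];h=P["hub"];t=P["tip"]
f=h-c;print("front dist",np.hypot(*f[:2]),"front ang",np.degrees(np.arctan2(f[1],f[0])),"lever ang",np.degrees(np.arctan2(*(t-h)[[1,0]])),np.hypot(*(t-h)[:2]))
for n,a,z in[("jarcap",(405.5,179),.11),("mug",(254,159),.085),("can",(246,115),.1),("carton",(107,168),.12),("biglidknob",(313,104),.054),("bigdisp rim",(375,290),.4)]:print(n,r(plane(T,a,z)))
E
```

```text
knobtop tri [ 0.614  -0.1999  0.2763] gap 0.0004 T@z [ 0.6142 -0.1998  0.276 ] S@z [ 0.6136 -0.1998  0.276 ]
disc tri [ 0.6116 -0.2016  0.2317] gap 0.0019 T@z [ 0.6091 -0.2008  0.24  ] S@z [ 0.6217 -0.2091  0.24  ]
hub tri [ 0.5089 -0.2498  0.1427] gap 0.0009 T@z [ 0.5088 -0.2487  0.146 ] S@z [ 0.5123 -0.2526  0.146 ]
tip tri [ 0.4494 -0.2498  0.1355] gap 0.0013 T@z [ 0.4494 -0.2483  0.14  ] S@z [ 0.4543 -0.2537  0.14  ]
trivet tri [0.6038 0.212  0.001 ] gap 0.0027 T@z [0.6039 0.2122 0.006 ] S@z [0.6072 0.2047 0.006 ]
trivet circle ((0.6055136919021606, 0.21348069608211517), 0.10831283777952194)
disc circle ((0.6001533269882202, -0.19974277913570404), 0.07958851009607315)
front dist 0.11622794479750473 front ang -155.0989099856742 lever ang 179.6225770018104 0.059387348198274244
jarcap [ 0.5835 -0.4364  0.11  ]
mug [0.6334 0.003  0.085 ]
can [0.762  0.0305 0.1   ]
carton [0.5869 0.4232 0.12  ]
biglidknob [ 0.8191 -0.1736  0.054 ]
bigdisp rim [ 0.2841 -0.2641  0.4   ]
```

The measurements agree with the text: the knob's top is 276 mm up, the hub is about 117 mm in front of the axis, and the lever is about 60 mm long and 65° open. The front looks towards −155°, so the closed lever points towards +115°. Next I check the big dispenser's height for clearance and make the first lift.

```bash
python3 - <<'E'
from h import *
d=pickle.load(open("c0.pkl","rb"));T,S=d["top"],d["scene"]
p,g=tri(T,(374.5,289),S,(134.5,158));print("bigrim",p,g)
print([plane(T,q,p[2])[:2].round(3).tolist() for q in((339,289),(410,289),(374,254),(374,327))])
print("bigtap",tri(T,(389,346),S,(95,182)),"biglever",tri(T,(364,360),S,(104,169)))
E
```

```text
bigrim [ 0.2823685  -0.28808279  0.29728091] 0.007614986253859316
[[0.279, -0.206], [0.282, -0.378], [0.363, -0.29], [0.191, -0.29]]
bigtap (array([ 0.12624768, -0.36386575,  0.17535424]), np.float64(0.0006661840904920962)) biglever (array([ 0.08807105, -0.30137016,  0.18657352]), np.float64(0.013693588223001785))
```

Call:
drive_tool([
  {"hand":1,"offset":[0,0,6]},
  {"hand":0,"offset":[0,0,12]},
  {"hand":0,"offset":[0,0,18]},
  {"hand":0,"offset":[0,0,20]},
])

```text
invalid input
```

Call:
drive_tool([
  {"hand":0,"offset":[0,0,6],"angular":[0,0,0]},
  {"hand":0,"offset":[0,0,12],"angular":[0,0,0]},
  {"hand":0,"offset":[0,0,18],"angular":[0,0,0]},
  {"hand":0,"offset":[0,0,20],"angular":[0,0,0]},
], force=40)

```text
time: 0.6
tool_pos: [0.2902, -0.6106, 0.4369]
tcp_rot: [3.057, 0.69, 0.002]
wrist_force: [0.1, 0.5, -0.0]
width: 0.142
```

```bash
python3 - <<'E'
from workcell import bot
s=bot.read_state();print(s["time"],s["q"].round(3),s["tool_pos"].round(4),s["tcp_rot"].round(3),s["width"],s["wrist_force"].round(1))
E
```

```text
0.6 [-1.164  0.212  1.3    0.     1.622 -0.037] [ 0.2902 -0.6106  0.4369] [3.057e+00 6.900e-01 2.000e-03] 0.14200637367399552 [ 0.1  0.5 -0. ]
```

Call:
drive_tool([
  {"hand":0,"offset":[2.8,5,20],"angular":[0,0,0]},
  {"hand":0,"offset":[5.6,10,20],"angular":[0,0,0]},
  {"hand":0,"offset":[8.4,15,20],"angular":[0,0,0]},
  {"hand":0,"offset":[11.2,20,20],"angular":[0,0,0]},
  {"hand":0,"offset":[14,25,20],"angular":[0,0,0]},
  {"hand":0,"offset":[16.8,30,20],"angular":[0,0,0]},
])

```text
time: 1.35
tool_pos: [0.4294, -0.3603, 0.6237]
tcp_rot: [-3.064, -0.69, 0.001]
wrist_force: [-0.5, 0.0, 0.8]
width: -0.001
```

Offsets count from the pose at the start of each call, so the arm went 20 cm higher than I planned, which does no harm. Now down.

Call:
drive_tool([
  {"hand":0,"offset":[0,0,0],"angular":[0,0,0]},
  {"hand":0,"offset":[0,0,-6],"angular":[0,0,0]},
  {"hand":0,"offset":[0,0,-12],"angular":[0,0,0]},
  {"hand":0,"offset":[0,0,-18],"angular":[0,0,0]},
  {"hand":0,"offset":[0,0,-24],"angular":[0,0,0]},
  {"hand":0,"offset":[0,0,-30],"angular":[0,0,0]},
  {"hand":0,"offset":[0,0,-36],"angular":[0,0,0]},
  {"hand":0,"offset":[0,0,-40],"angular":[0,0,0]},
])

```text
time: 2.35
tool_pos: [0.4257, -0.3609, 0.2187]
tcp_rot: [-3.06, -0.689, 0.007]
wrist_force: [0.8, 0.0, -0.7]
width: 0.001
```

Call:
drive_tool([
  {"hand":0,"offset":[0,0,-5],"angular":[0,0,0]},
  {"hand":0,"offset":[0,0,-9],"angular":[0,0,0]},
  {"hand":0,"offset":[0,0,-11],"angular":[0,0,0]},
  {"hand":0,"offset":[0,0,-11],"angular":[0,0,0]},
  {"hand":0,"offset":[0,0,-11],"angular":[0,0,0]},
])

```text
time: 2.98
tool_pos: [0.4284, -0.3624, 0.1145]
tcp_rot: [3.065, 0.69, -0.0]
wrist_force: [0.7, -0.0, 1.0]
width: -0.004
```

```bash
python3 - <<'E'
from workcell import bot
from h import *
s=bot.read_state();print(s["time"],s["q"].round(3),s["tool_pos"].round(4))
T=bot.read_camera("top");S=bot.read_camera("scene")
a=cv2.resize(T["frame"][120:260,280:430],None,fx=2.8,fy=2.8,interpolation=cv2.INTER_CUBIC)
b=cv2.resize(S["frame"][160:300,120:260],None,fx=2.8,fy=2.8,interpolation=cv2.INTER_CUBIC)
cv2.imwrite("pics/c2.png",np.hstack([a,b]))
E
```

```text
2.975 [-0.746  0.152  1.965 -0.     1.024  0.381] [ 0.4284 -0.3624  0.1145]
```

View pics/c2.png

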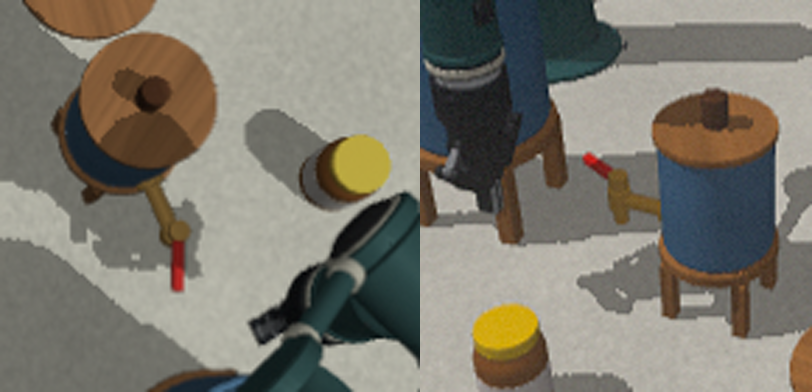

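The view shows the lever unmoved, at top (343,214), with the gripper short of it; what a row does not reach is not carried into the next call. Next I go beside the lever, on its −y side.

Call:
drive_tool([
  {"hand":0,"offset":[1.5,3,0.4],"angular":[0,0,0]},
  {"hand":0,"offset":[3,6.2,0.4],"angular":[0,0,0]},
  {"hand":0,"offset":[3,6.2,0.4],"angular":[0,0,0]},
  {"hand":0,"offset":[3,6.2,0.4],"angular":[0,0,0]},
])

```text
time: 3.58
tool_pos: [0.4591, -0.3004, 0.1194]
tcp_rot: [3.062, 0.692, 0.002]
wrist_force: [0.7, -0.5, 0.2]
width: 0.004
```

Call:
drive_tool([
  {"hand":0,"offset":[0,1.5,0],"angular":[0,0,0]},
  {"hand":0,"offset":[0,2.7,0],"angular":[0,0,0]},
  {"hand":0,"offset":[0.1,3.8,0],"angular":[0,0,0]},
  {"hand":0,"offset":[0.2,4.8,0],"angular":[0,0,0]},
  {"hand":0,"offset":[0.5,5.8,0],"angular":[0,0,0]},
  {"hand":0,"offset":[0.8,6.8,0],"angular":[0,0,0]},
  {"hand":0,"offset":[1.1,7.6,0],"angular":[0,0,0]},
  {"hand":0,"offset":[1.1,8.0,0],"angular":[0,0,0]},
])

```text
time: 4.58
tool_pos: [0.4698, -0.219, 0.1182]
tcp_rot: [-3.064, -0.692, 0.0]
wrist_force: [-0.7, -1.3, 0.3]
width: -0.002
```

Call:
drive_tool([
  {"hand":0,"offset":[0.2,0.1,0],"angular":[0,0,0]},
  {"hand":0,"offset":[0.3,0.2,0],"angular":[0,0,0]},
  {"hand":0,"offset":[0.4,0.25,0],"angular":[0,0,0]},
  {"hand":0,"offset":[0.4,0.25,0],"angular":[0,0,0]},
])

```text
time: 5.08
tool_pos: [0.4725, -0.2171, 0.1179]
tcp_rot: [-3.063, -0.691, 0.004]
wrist_force: [-4.6, 0.1, 2.7]
width: -0.0
```

Call:
drive_tool([
  {"hand":0,"offset":[0.15,0.05,0],"angular":[0,0,0]},
  {"hand":0,"offset":[0.25,0.1,0],"angular":[0,0,0]},
  {"hand":0,"offset":[0.25,0.1,0],"angular":[0,0,0]},
])

```text
time: 5.45
tool_pos: [0.4728, -0.2169, 0.1178]
tcp_rot: [-3.063, -0.692, 0.011]
wrist_force: [-11.6, -3.1, 6.8]
width: -0.003
```

The force rose to 12 N with no more motion, at the place predicted for the closed stop. I back off, lift and look.

Call:
drive_tool([
  {"hand":0,"offset":[-1.5,-0.7,0],"angular":[0,0,0]},
  {"hand":0,"offset":[-3.2,-1.5,0],"angular":[0,0,0]},
  {"hand":0,"offset":[-3.4,-1.6,2],"angular":[0,0,0]},
  {"hand":1,"offset":[-3.4,-1.6,8],"angular":[0,0,0]},
  {"hand":1,"offset":[-3.4,-1.6,14],"angular":[0,0,0]},
  {"hand":1,"offset":[-3.4,-1.6,20],"angular":[0,0,0]},
  {"hand":1,"offset":[-3.4,-1.6,22],"angular":[0,0,0]},
])

```text
time: 6.32
tool_pos: [0.4434, -0.2336, 0.3437]
tcp_rot: [3.059, 0.689, 0.011]
wrist_force: [0.9, 0.8, -0.3]
width: 0.846
```

```bash
python3 - <<'E'
from workcell import bot
from h import *
s=bot.read_state();print(s["time"],s["q"].round(3),s["tool_pos"].round(4))
T=bot.read_camera("top");S=bot.read_camera("scene");pickle.dump(dict(top=T,scene=S),open("c3.pkl","wb"))
a=cv2.resize(T["frame"][120:260,280:430],None,fx=2.8,fy=2.8,interpolation=cv2.INTER_CUBIC)
b=cv2.resize(S["frame"][160:300,120:260],None,fx=2.8,fy=2.8,interpolation=cv2.INTER_CUBIC)
cv2.imwrite("pics/c3.png",np.hstack([a,b]))
E
```

```text
6.325 [-0.535 -0.127  1.816  0.     1.443  0.593] [ 0.4434 -0.2336  0.3437]
```

View pics/c3.png

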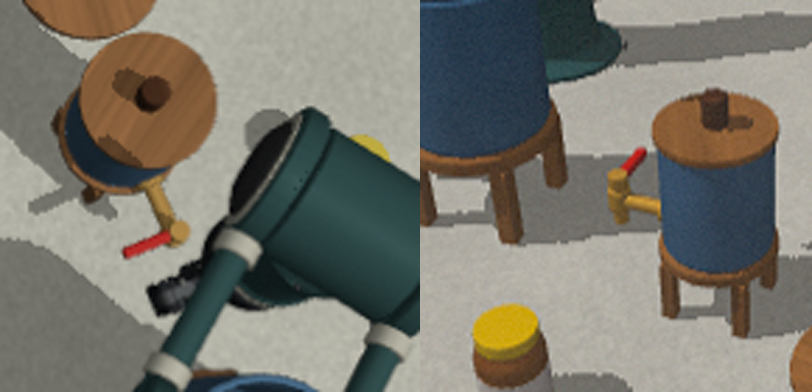

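The lever now points crosswise, with its end at top (325,210) and the hub at (344,202), square to the pipe. The lid has not moved: its knob is still at top (335,153). Next I move above the knob.

Call:
drive_tool([
  {"hand":1,"offset":[5.7,1.1,0],"angular":[0,0,0]},
  {"hand":1,"offset":[11.3,2.2,0],"angular":[0,0,0]},
  {"hand":1,"offset":[17,3.35,0],"angular":[0,0,0]},
  {"hand":1,"offset":[17,3.35,0],"angular":[0,0,0]},
  {"hand":1,"offset":[17,3.35,0],"angular":[0,0,0]},
])

```text
time: 7.05
tool_pos: [0.6108, -0.1985, 0.3351]
tcp_rot: [-3.062, -0.691, 0.007]
wrist_force: [0.3, 1.3, -0.3]
width: 0.999
```

```bash
python3 - <<'E'
from workcell import bot
from h import *
s=bot.read_state();print(s["tool_pos"].round(4),s["wrist_force"].round(1))
d=pickle.load(open("c3.pkl","rb"));T,S=d["top"],d["scene"]
h=plane(T,(343.9,202.5),.146);t=plane(T,(324.6,210.4),.14);print("lever ang",np.degrees(np.arctan2(*(t-h)[[1,0]])),h,t)
for c,n,box in((T,"T",(320,140,350,168)),(S,"S",(215,185,236,210))):
    k=blobs(mask(c,box,(0,0,0),(179,255,75)))[0];print(n,cv2.boundingRect(k))
p=(280+153/2.8,120+93/2.8),(120+715/2.8,160+95/2.8);print(p,tri(T,p[0],S,p[1]),plane(T,p[0],.276))
E
```

```text
[ 0.6108 -0.1985  0.3351] [ 0.3  1.3 -0.3]
lever ang 113.49012090202488 [ 0.50517057 -0.24870622  0.146     ] [ 0.48231892 -0.19612623  0.14      ]
T (328, 147, 12, 13)
S (221, 193, 9, 14)
((334.64285714285717, 153.21428571428572), (375.3571428571429, 193.92857142857144)) (array([ 0.7858398 , -0.10480481,  0.32229402]), np.float64(0.4018142330923265)) [ 0.61284026 -0.19835392  0.276     ]
```

Call:
drive_tool([
  {"hand":1,"offset":[0.2,-0.1,-3],"angular":[0,0,0]},
  {"hand":1,"offset":[0.2,-0.1,-6],"angular":[0,0,0]},
  {"hand":1,"offset":[0.2,-0.1,-8],"angular":[0,0,0]},
  {"hand":1,"offset":[0.2,-0.1,-8.8],"angular":[0,0,0]},
  {"hand":1,"offset":[0.2,-0.1,-8.8],"angular":[0,0,0]},
  {"hand":1,"offset":[0.2,-0.1,-8.8],"angular":[0,0,0]},
])

```text
time: 7.8
tool_pos: [0.6148, -0.2001, 0.2518]
tcp_rot: [3.063, 0.691, 0.003]
wrist_force: [-0.6, -0.4, 1.4]
width: 1.003
```

Call:
drive_tool([
  {"hand":1,"offset":[-0.1,0.05,-0.6],"angular":[0,0,0]},
  {"hand":1,"offset":[-0.1,0.05,-0.6],"angular":[0,0,0]},
])

```text
time: 8.05
tool_pos: [0.6129, -0.1991, 0.244]
tcp_rot: [-3.064, -0.692, 0.001]
wrist_force: [0.8, -0.2, -0.8]
width: 1.004
```

Call:
drive_tool([
  {"hand":0,"offset":[0,0,0],"angular":[0,0,0]},
  {"hand":0,"offset":[0,0,0],"angular":[0,0,0]},
  {"hand":0,"offset":[0,0,0],"angular":[0,0,0]},
  {"hand":0,"offset":[0,0,0],"angular":[0,0,0]},
  {"hand":0,"offset":[0,0,0],"angular":[0,0,0]},
  {"hand":0,"offset":[0,0,0],"angular":[0,0,0]},
], force=50)

```text
time: 8.8
tool_pos: [0.6133, -0.1994, 0.2446]
tcp_rot: [3.064, 0.691, 0.001]
wrist_force: [0.8, -0.5, 2.8]
width: 0.312
```

Gripped at an opening of about 27 mm, which fits the 28 mm knob. Lifting gently.

Call:
drive_tool([
  {"hand":0,"offset":[0,0,0.7],"angular":[0,0,0]},
  {"hand":0,"offset":[0,0,1.5],"angular":[0,0,0]},
  {"hand":0,"offset":[0,0,2.5],"angular":[0,0,0]},
  {"hand":0,"offset":[0,0,4],"angular":[0,0,0]},
  {"hand":0,"offset":[0,0,5],"angular":[0,0,0]},
  {"hand":0,"offset":[0,0,5],"angular":[0,0,0]},
])

```text
time: 9.55
tool_pos: [0.6139, -0.1996, 0.2962]
tcp_rot: [3.063, 0.691, 0.004]
wrist_force: [0.3, 0.1, -2.1]
width: 0.312
```

```bash
python3 - <<'E'
from workcell import bot
from h import *
s=bot.read_state();print(s["time"],s["q"].round(3),s["tool_pos"].round(4),s["tcp_rot"].round(3),s["wrist_force"].round(1))
S=bot.read_camera("scene")
cv2.imwrite("pics/c4.png",cv2.resize(S["frame"][120:300,100:350],None,fx=2.5,fy=2.5,interpolation=cv2.INTER_CUBIC))
E
```

```text
9.55 [-0.353  0.175  1.593  0.     1.371  0.774] [ 0.6139 -0.1996  0.2962] [3.063 0.691 0.004] [ 0.3  0.1 -2.1]
```

View pics/c4.png

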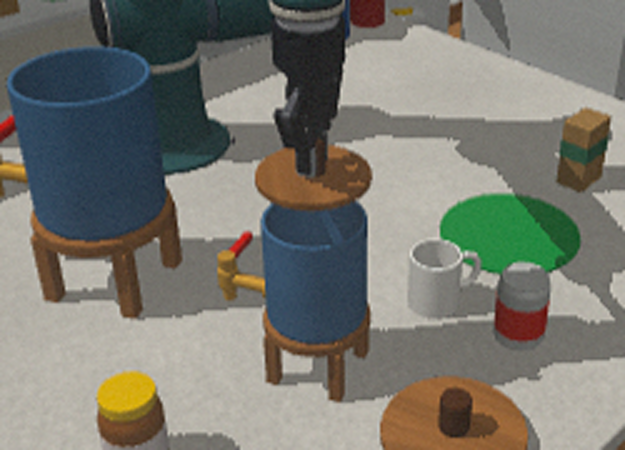

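The picture shows the lid level in the gripper at crop (313,175), clear of the open rim, and the lever still crosswise at crop (240,243). Next I carry it across.

Call:
drive_tool([
  {"hand":0,"offset":[0,2,0],"angular":[0,0,0]},
  {"hand":0,"offset":[0,6,0],"angular":[0,0,0]},
  {"hand":0,"offset":[0,11,0],"angular":[0,0,0]},
  {"hand":0,"offset":[0,16,0],"angular":[0,0,0]},
  {"hand":0,"offset":[0,21,0],"angular":[0,0,0]},
  {"hand":0,"offset":[-0.5,26,0],"angular":[0,0,0]},
  {"hand":0,"offset":[-0.9,30,0],"angular":[0,0,0]},
  {"hand":0,"offset":[-0.9,32,0],"angular":[0,0,0]},
])

```text
time: 10.6
tool_pos: [0.6028, 0.1237, 0.2936]
tcp_rot: [-3.063, -0.696, 0.002]
wrist_force: [-1.2, -0.5, -1.8]
width: 0.314
```

Call:
drive_tool([
  {"hand":0,"offset":[0,4,0],"angular":[0,0,0]},
  {"hand":0,"offset":[0,7.5,0],"angular":[0,0,0]},
  {"hand":0,"offset":[0,9.2,0],"angular":[0,0,0]},
  {"hand":0,"offset":[0,9.2,0],"angular":[0,0,0]},
  {"hand":0,"offset":[0,9.2,0],"angular":[0,0,0]},
])

```text
time: 11.22
tool_pos: [0.6042, 0.2115, 0.2941]
tcp_rot: [3.064, 0.69, -0.001]
wrist_force: [0.3, 0.7, -0.4]
width: 0.311
```

Call:
drive_tool([
  {"hand":0,"offset":[0,0,-2],"angular":[0,0,0]},
  {"hand":0,"offset":[0,0,-6],"angular":[0,0,0]},
  {"hand":0,"offset":[0,0,-11],"angular":[0,0,0]},
  {"hand":0,"offset":[0,0,-16],"angular":[0,0,0]},
  {"hand":0,"offset":[0,0,-20],"angular":[0,0,0]},
  {"hand":0,"offset":[0,0,-23],"angular":[0,0,0]},
  {"hand":0,"offset":[0,0,-24],"angular":[0,0,0]},
  {"hand":0,"offset":[0,0,-24],"angular":[0,0,0]},
])

```text
time: 12.22
tool_pos: [0.6035, 0.2119, 0.0533]
tcp_rot: [3.065, 0.69, -0.003]
wrist_force: [0.7, 0.2, -0.6]
width: 0.314
```

```bash
python3 - <<'E'
from workcell import bot
from h import *
s=bot.read_state();print(s["time"],s["tool_pos"].round(4),s["wrist_force"].round(1),s["torque"].round(2))
T=bot.read_camera("top");S=bot.read_camera("scene")
a=cv2.resize(T["frame"][110:230,120:260],None,fx=2.8,fy=2.8,interpolation=cv2.INTER_CUBIC)
b=cv2.resize(S["frame"][130:250,240:380],None,fx=2.8,fy=2.8,interpolation=cv2.INTER_CUBIC)
cv2.imwrite("pics/c5.png",np.hstack([a,b]))
E
```

```text
12.225 [0.6035 0.2119 0.0533] [ 0.7  0.2 -0.6] [-0.   -0.01  0.01]
```

View pics/c5.png

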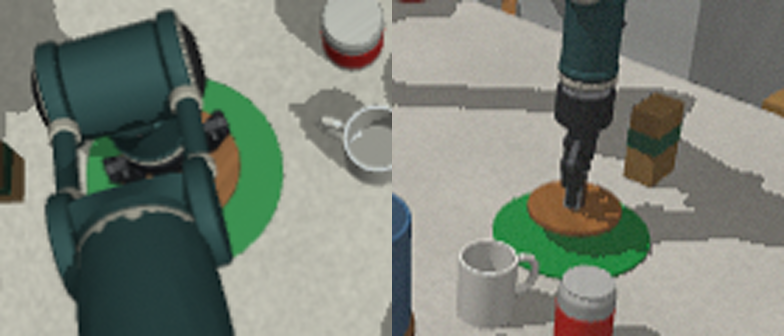

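The picture shows the lid level and held just above the trivet, with the mug, can and carton clear of it. I lower it slowly.

Call:
drive_tool([
  {"hand":0,"offset":[0,0,-0.7],"angular":[0,0,0]},
  {"hand":0,"offset":[0,0,-1.4],"angular":[0,0,0]},
  {"hand":0,"offset":[0,0,-1.9],"angular":[0,0,0]},
  {"hand":0,"offset":[0,0,-2.1],"angular":[0,0,0]},
  {"hand":0,"offset":[0,0,-2.1],"angular":[0,0,0]},
])

```text
time: 12.95
tool_pos: [0.6039, 0.2127, 0.033]
tcp_rot: [3.065, 0.691, -0.001]
wrist_force: [-0.8, 0.9, -1.2]
width: 0.31
```

Call:
drive_tool([
  {"hand":0,"offset":[0,0,-0.1],"angular":[0,0,0]},
  {"hand":0,"offset":[0,0,-0.2],"angular":[0,0,0]},
  {"hand":0,"offset":[0,0,-0.2],"angular":[0,0,0]},
])

```text
time: 13.32
tool_pos: [0.6041, 0.2127, 0.0313]
tcp_rot: [-3.065, -0.691, -0.0]
wrist_force: [0.4, -0.4, -1.3]
width: 0.311
```

Call:
drive_tool([
  {"hand":0,"offset":[0,0,-0.1],"angular":[0,0,0]},
  {"hand":0,"offset":[0,0,-0.2],"angular":[0,0,0]},
  {"hand":0,"offset":[0,0,-0.2],"angular":[0,0,0]},
])

```text
time: 13.7
tool_pos: [0.604, 0.2127, 0.0291]
tcp_rot: [3.065, 0.691, -0.001]
wrist_force: [-0.5, -1.0, -1.8]
width: 0.309
```

Call:
drive_tool([
  {"hand":0,"offset":[0,0,-0.1],"angular":[0,0,0]},
  {"hand":0,"offset":[0,0,-0.1],"angular":[0,0,0]},
])

```text
time: 13.95
tool_pos: [0.6042, 0.2128, 0.0286]
tcp_rot: [-3.065, -0.691, -0.0]
wrist_force: [-0.5, -0.5, 2.1]
width: 0.316
```

Contact: the vertical force changed from −1.8 to +2.1 N at the predicted height. I release and retreat straight up.

Call:
drive_tool([
  {"hand":0.5,"offset":[0,0,0],"angular":[0,0,0]},
  {"hand":1,"offset":[0,0,0],"angular":[0,0,0]},
  {"hand":1,"offset":[0,0,0],"angular":[0,0,0]},
  {"hand":1,"offset":[0,0,0],"angular":[0,0,0]},
  {"hand":1,"offset":[0,0,0],"angular":[0,0,0]},
  {"hand":1,"offset":[0,0,2],"angular":[0,0,0]},
  {"hand":1,"offset":[0,0,6],"angular":[0,0,0]},
  {"hand":1,"offset":[0,0,11],"angular":[0,0,0]},
])

```text
time: 14.95
tool_pos: [0.6034, 0.2125, 0.1396]
tcp_rot: [3.064, 0.691, -0.002]
wrist_force: [0.5, -0.1, -0.1]
width: 1.002
```

Call:
drive_tool([
  {"hand":1,"offset":[0,0,5],"angular":[0,0,0]},
  {"hand":1,"offset":[0,0,10],"angular":[0,0,0]},
  {"hand":1,"offset":[-4,0,15],"angular":[0,0,0]},
  {"hand":1,"offset":[-9,0,16],"angular":[0,0,0]},
  {"hand":1,"offset":[-14,0,16],"angular":[0,0,0]},
  {"hand":1,"offset":[-14,0,16],"angular":[0,0,0]},
  {"hand":1,"offset":[-14,0,16],"angular":[0,0,0]},
])

```text
time: 15.82
tool_pos: [0.4647, 0.2129, 0.2997]
tcp_rot: [-3.064, -0.692, -0.005]
wrist_force: [0.9, -0.5, -0.4]
width: 0.995
```

```bash
python3 - <<'E'
from workcell import bot
from h import *
s=bot.read_state();print(s["time"],s["tool_pos"].round(4),s["wrist_force"].round(1),s["width"])
T=bot.read_camera("top");S=bot.read_camera("scene");pickle.dump(dict(top=T,scene=S),open("c6.pkl","wb"))
cv2.imwrite("pics/c6.png",cv2.resize(np.hstack([T["frame"][90:290,85:430],S["frame"][125:325,85:355]]),None,fx=1.3,fy=1.3))
for c,n,box in((T,"T",(150,130,230,200)),(S,"S",(260,170,345,235))):
    for k in blobs(mask(c,box,(0,0,0),(20,255,60)))[:2]:print(n,cv2.boundingRect(k))
E
```

```text
15.825 [0.4647 0.2129 0.2997] [ 0.9 -0.5 -0.4] 0.994973236761923
S (303, 202, 6, 8)
```

View pics/c6.png

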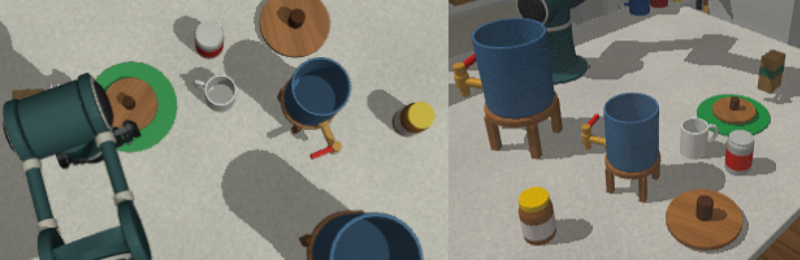

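The picture shows the lid flat on the trivet with its knob up, at composite (128,102) and (734,105). The lever is crosswise, the dispenser is open, and the mug, can, jar and carton stand upright. One numeric check, then I hand in.

```bash
python3 - <<'E'
from workcell import bot
from h import *
d=pickle.load(open("c6.pkl","rb"));o=pickle.load(open("c0.pkl","rb"));T,S=d["top"],d["scene"]
p,g=tri(T,(182.7,167.7),S,(304.6,200.8));print("knob top",p.round(4),"gap",round(g,4),"from trivet centre",np.hypot(p[0]-.605,p[1]-.2125).round(4),"expected z .060")
for n,b,lo,hi,c in[("jarcap",(385,160,425,200),(20,120,90),(35,255,255),"top"),("can",(290,225,330,265),(0,130,60),(8,255,255),"scene"),("mug",(240,145,270,178),(0,0,175),(179,40,255),"top"),("cartonband",(320,160,350,200),(60,60,20),(95,255,160),"scene")]:
    r=[]
    for q in(o,d):
        k=blobs(mask(q[c],b,lo,hi),5);r.append(cv2.boundingRect(k[0]) if k else None)
    print(n,r)
bot.finish_job()
E
```

```text
knob top [0.6042 0.2127 0.0581] gap 0.0057 from trivet centre 0.0008 expected z .060
jarcap [(398, 168, 21, 22), (398, 168, 21, 22)]
can [(298, 240, 21, 16), (298, 240, 21, 16)]
mug [None, (240, 155, 30, 23)]
cartonband [(324, 175, 19, 11), (324, 175, 19, 11)]
the job is handed in; nothing more can be done
```

The tap is closed and the lid is on the trivet. I handed the job in at about 16 s of the 58 s allowed.

- **Tap:** I pushed the lever with the shut fingers until it held still against about 12 N (14 N in all, counting the upward part), at the place predicted for the closed stop. In the images it then pointed at 113.5°, where closed should be about 115°. That difference is within what the pixels can show.
- **Lid:** I then lifted it by the knob, carried it over and lowered it until the first light contact of about 2–4 N. The last check put the knob's top at 58 mm, where 60 mm was expected, and about 1 mm from the trivet's centre. The two views disagreed by about 6 mm on that point. The margin to the trivet's edge is about 45 mm, and the last picture shows the lid flat with its knob up.
- **Other things:** The can, jar and carton have the same pixel boxes before and after. The colour check on the mug found nothing in the first picture, so it could not be compared by numbers. By eye it stands where it was, and the arm never went near it.
- **Off-plan moves:** The first move call was refused because I left out a field. One transfer went 20 cm higher than planned because I misread the offsets; it touched nothing.

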